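Lock the keyed closure disc of a waste tub

ROBOT

A 6-joint arm with a two-finger parallel gripper is mounted at the origin on the work surface. World frame = base frame: x ahead of the robot, y to its left, z up, the work surface at z = 0. Lengths are in m, angles in rad, forces in N, time in s.
With the tool pointing down it reaches from about 0.35 to 0.975 m from the base axis. Payload 4.9 kg.
Tool frame: the origin (TCP) lies on the mounting face of the last link; the fingertips stand 173 mm ahead of it and the grasp point (between the pads) lies 155 mm ahead of it; x points along the fingers, z is the direction in which the jaws open and shut, and the axes are right-handed (so a half turn about x gives the same grasp; the last joint's range is limited). The gripper opens to 85 mm and grips with 20 to 120 N. Pads are 22 mm wide; open, the fingers measure 114 mm over their backs; the gripper's body (76 mm by 85 mm) begins 54 mm behind the grasp point. The pads swing forward as they close: fully open they stand 13 mm farther back than shut.
Start: joints at [-1.357, 0.053, 1.613, -0, 1.476, -0.119], TCP at [0.204, -0.591, 0.405] pointing down, gripper open.
Joint ranges: [-3.01, 3.01], [-1.01, 2.22], [0.06, 2.58], [-1.02, 4.17], [0.09, 2.62], [-3.14, 3.14]. Speed limits (rad/s): [2.57, 2.57, 3.14, 3.14, 3.14, 3.14].

INTERFACE

Orientations are given as a rotation vector (axis times angle).
In Python, from station import get_obs, get_image, get_calibration, finish_job, look_for, masks_of, tip_of gives the robot as it stands.
- The arm moves only by the tool carry_out, never from a script. Its argument "increments" is a list of rows, each a list of 3 entries, a list of its own where there are three numbers: the turn, a rotation vector about the world's x, y, z in units of 0.1 rad (1.0 is 0.1 rad), then the shift along the world's x, y, z in units of 20 mm (1.0 is 20 mm), then the opening, from 0 (shut) to 1 (fully open). A call has 1 to 8 rows; each row shifts and turns the pose as measured when the row begins; what a row does not reach is not made up. A row lasts 1/10 s, in which the tool goes at most 50 mm and 8.59 degrees, less where a joint would pass 70% of its speed; a pose out of reach is approached as far as the arm can. A call with a number of a shift or a turn outside -1 to 1 is refused whole. A call with a gripper value outside its range is refused whole. The fingers move at their own pace and stop on an object; "squeeze" is the grip in N (left out, the last holds). Time passes only in rows, so rows that do not move let the fingers close. It gives the time, the measured TCP pose, the force and the opening at its end, in the units of the state.
- get_obs(): the state, without advancing time (a new reading comes with each control period).
- get_image(name): name is "scene" or "top" or "wrist"; returns (picture, depth): 420x560x3 uint8, blue, green, red; 420x560 float32, m along the optical axis (not along the pixel's ray), 0 where there is no reading.
- get_calibration(name): a dict with "fx", "fy", "cx", "cy" (pixels), "position" and "orientation" of the camera in the world. Camera axes: x right, y down, z forward; pixel columns grow to the right and rows downward; lengths in m; the calibration is good to about 2 mm. A picture is of the moment at which its call begins: read the wrist's pose just before it. get_calibration takes no time and is no camera call; for the wrist camera it gives the pose at the moment of the call.
- finish_job(): hands the job in, once; it reports no verdict.
Trained networks look in the newest picture that a camera, given by its name, has taken for a name from the list of things; names that differ only in an ending like _2 or _b are one class to them, and where a whole thing is asked for, a point or a joint stands for the part that bears it (a point fixed in the world has none). Each returns a list of dicts, best first, with "p" (0 to 1); they miss things now and then, are a little off and sometimes report something else, mostly with a low value. They report only what shows in the picture. A call takes as long as a camera call.
- look_for(camera, query): "centre" ([column, row] in pixels, amid what is visible of it).
- masks_of(camera, query): "region" (420x560 bool, what is visible of it) and "centre" ([column, row] in pixels, amid what is visible of it).
- tip_of(camera, query): "centre" ([column, row] in pixels: a listed point, or the origin of a listed thing).
The state is a dict: "t": time; "q": joint angles; "dq": joint speeds; "effort": joint torques, N m; "tool_pos": TCP position; "tool_rot": TCP orientation; "contact_force": force on the tool from outside, world axes, zero at the start; "wrist_torque": the same for the moment, N m; "opening": finger opening in m.
Only numpy, scipy, OpenCV 4.12 (cv2) and the standard library are available. Lean on these libraries where they do the work, as an engineer would, in place of code of your own. Each camera call takes 0.05 s, during which the arm holds its last target.

TASK

Close the large yellow waste tub for collection: with a fingertip, push the white post on its red disc to turn the disc until its notch stands over the black key on the lid, then press the disc down until it is fully home on the lid. Do not force it down while the notch is off the key and do not pull the disc up; nothing needs gripping. Leave everything else on the table where it stands.

Things in the scene. Friction and masses are not known exactly. Their poses are not given: they have to be found in the camera images.
- tub: Large yellow tub with flat yellow lid, standing in a low white base (164 mm across, 12 mm high); fixed to the table, it cannot shift. Lid 150 mm across, its flat top 150 mm above the table. Origin: centre of the underside, on the table; z up; x points towards the side where the key lies. The red disc turns about the tub's vertical centre line.
- key (a point): Black key: a round-topped bar 7 mm wide and 7 mm high lying on the lid, pointing outwards from the lid's centre along the tub's x axis. It starts 36.5 mm from the centre line (under the disc's rim) and ends 63.5 mm from it, so its outer 18 mm always show outside the disc. This point: on the key's top, 40 mm from the centre line.
- disc_center (a point): Centre of the top face of the red disc. Disc: 90 mm across, 8 mm thick, flat on top. Waiting, its top is 167 mm above the table and its underside 9 mm above the lid (2 mm clear of the key); fully home, its top is 159 mm above the table. Not over the key, it can only be pushed down about 2 mm before the key stops it (a strong push would force it).
- notch (a point): The notch in the red disc's rim: 12 mm wide, straight sided, cut 14 mm in from the rim, open outwards; a short white line on the disc runs from the disc's centre side to it. This point: in the middle of the notch's width, level with the disc's top, 40 mm from the centre line. When aligned it stands right above the point key; the notch passes over the key when within about 2.5 mm of it sideways.
- post (a point): White round upright post on the red disc, right opposite the notch, its axis 34 mm from the centre line, 12 mm thick, 18 mm tall above the disc's top (top at 185 mm above the table while the disc waits). Pushed sideways it turns the disc. This point: centre of the post's top.
- cap_turn (a joint): Turn of the red disc on the tub, rad, growing counter-clockwise seen from above; notch over the key at 0 or any whole number of turns (6.283). Turns freely either way without end; stiff enough to stay where left (about 0.05 N m, so about 1.5 N at the post).
- cap_press (a joint): How far the red disc is pressed down, m: 0 waiting, 0.008 fully home (hard stop), negative if pulled up. Moves against a steady drag of about 5 N and stays where it is left.
- amber_bottle: Small brown glass bottle with white cap, upright, 40 mm across, 85 mm tall, loose; bystander. Origin: centre of its underside.
- specimen_pot: Clear plastic pot with white screw lid, upright, 56 mm across, 65 mm tall, loose; bystander. Origin: centre of its underside.
- small_tub: Smaller yellow tub with a small plain red lid knob, 100 mm across, 95 mm tall, loose; bystander, not the one to close. Origin: centre of its underside.
- blue_tray: Open pale blue plastic tray, 180 x 120 x 40 mm, loose; bystander. Origin: centre of its underside.
- red_carton: Small red box, 60 x 90 x 30 mm, loose; bystander. Origin: centre of its underside.
- tape_roll: White roll of tape lying flat, 90 mm across, 60 mm hole, 25 mm high, loose; bystander. Origin: centre of its underside.

How it is judged:
By the outcome, as a careful person would: the job done as asked, in the order asked, and still so for the second after the job is handed in, with the robot touching nothing.
It also fails if it takes over 64 s, if anything falls off the work surface, if the arm or the gripper's body presses on something with over 40 N, if the wrist force passes 120 N, or if a joint passes its speed limit or range.

## Working session

There is one attempt and no reset: what is moved stays moved. The work goes in short steps, Python scripts to look and compute and a tool call to move; the robot and the scene stay as the last step left them, time stands still between calls to the robot, and variables do not carry over. Pictures are saved under pics/ and viewed, and the job is handed in when it is done.

Besides the shell and the picture viewer there is one more tool, called after "Emit:" as name([rows], argument=value, ...), one row to a line, values as JSON. carry_out: Moves the arm, as the interface text tells. Shifts and turns lie within -1 to 1; 1 stands for 20 mm of shift or 0.1 rad of turn. Its arguments: {"type":"object","properties":{"increments":{"type":"array","items":{"type":"array"}},"squeeze":{"type":"number"}},"required":["increments"]}

```bash
mkdir -p pics; cat > h.py <<'E'
import numpy as np, cv2
from scipy.spatial.transform import Rotation as R
from station import *
def pose(c):
    o=np.array(c["orientation"],float)
    M=R.from_rotvec(o).as_matrix() if o.shape==(3,) else (o if o.shape==(3,3) else R.from_quat(o).as_matrix())
    return M,np.array(c["position"])
def ray(c,px):
    M,p=pose(c); d=np.array([(px[0]-c["cx"])/c["fx"],(px[1]-c["cy"])/c["fy"],1.]); return p,M@d
def at_z(c,px,z):
    p,d=ray(c,px); return p+d*(z-p[2])/d[2]
def at_d(c,px,D):
    p,d=ray(c,px); return p+d*D[int(round(px[1])),int(round(px[0]))]
def proj(c,P):
    M,p=pose(c); q=M.T@(np.array(P)-p); return np.array([c["fx"]*q[0]/q[2]+c["cx"],c["fy"]*q[1]/q[2]+c["cy"]])
E
python3 - <<'E'
from h import *
print(get_obs())
for n in ("top","scene"):
    c=get_calibration(n); print(n,c)
    im,D=get_image(n); cv2.imwrite(f"pics/{n}0.png",im)
    for q,z in (("notch",.167),("post",.185),("disc_center",.167),("key",.157)):
        r=tip_of(n,q)[:2]
        for e in r: print(q,e["p"],e["centre"],at_z(c,e["centre"],z))
E
```

```text
{'t': 0.0, 'q': array([-1.35700129e+00,  5.33381088e-02,  1.61429121e+00,  8.01567069e-06,
        1.47597823e+00, -1.19010578e-01]), 'dq': array([ 0.00061993,  0.00010314,  0.00120344, -0.00082687, -0.00026577,
        0.0003517 ]), 'effort': array([ 1.57390873e-04, -3.93684912e+01, -3.70175242e+01, -8.83266648e-05,
        7.11389715e-03,  6.76430176e-06]), 'tool_pos': array([ 0.20412253, -0.59044327,  0.40347594]), 'tool_rot': array([ 0.96197316,  1.34998598, -0.95971841]), 'contact_force': array([-0.23236855,  0.44352278, -0.7031649 ]), 'wrist_torque': array([-0.01887128, -0.01914671, -0.0198498 ]), 'opening': 0.0854748779049074}
top {'fx': 420.4126355853467, 'fy': 420.4126355853467, 'cx': 280.6648598217402, 'cy': 204.834672724643, 'position': array([ 0.3494657 , -0.0440502 ,  1.32286934]), 'orientation': array([-2.10341944,  2.14973457, -0.19142033])}
notch 0.59 [236.8, 208.9] [0.55127373 0.07713672 0.167     ]
notch 0.33 [150.1, 190.6] [0.60891132 0.32100815 0.167     ]
post 0.71 [211.5, 205.8] [0.55831803 0.14483388 0.185     ]
post 0.53 [151.2, 192.7] [0.59885248 0.31207336 0.185     ]
disc_center 0.7 [223.3, 206.7] [0.55834034 0.11483211 0.167     ]
key 0.88 [239.6, 202.6] [0.57089061 0.07023128 0.157     ]
scene {'fx': 471.908160325711, 'fy': 471.908160325711, 'cx': 274.9903530049801, 'cy': 210.35986476886666, 'position': array([ 1.19616356, -0.50682936,  1.21839004]), 'orientation': array([-2.26776469, -1.15565864,  0.37115244])}
notch 0.82 [302.5, 185.2] [0.54630235 0.07638303 0.167     ]
notch 0.32 [116.7, 274.2] [ 0.50125683 -0.48144785  0.167     ]
post 0.98 [325.4, 175.4] [0.56724517 0.1426717  0.185     ]
disc_center 0.7 [315.6, 180.8] [0.55554113 0.11756383 0.167     ]
key 0.83 [311.6, 194.6] [0.5829192  0.08154499 0.157     ]
```

```bash
python3 - <<'E'
import cv2
a=cv2.imread("pics/top0.png");b=cv2.imread("pics/scene0.png")
cv2.imwrite("pics/s0.png",b); 
x=cv2.resize(a[150:260,150:300],None,fx=5,fy=5,interpolation=cv2.INTER_CUBIC);cv2.imwrite("pics/ac.png",x)
x=cv2.resize(b[130:240,240:390],None,fx=5,fy=5,interpolation=cv2.INTER_CUBIC);cv2.imwrite("pics/bc.png",x)
E
```

```text
(no output)
```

View pics/top0.png

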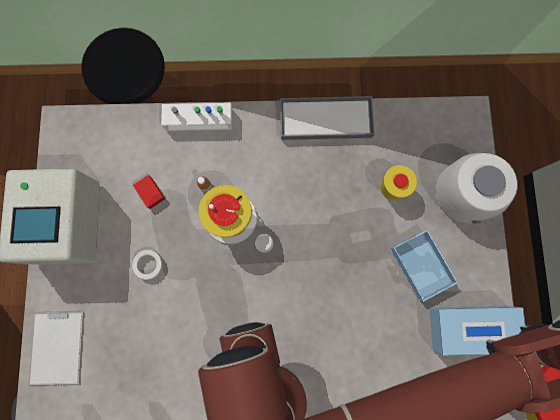

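View pics/s0.png

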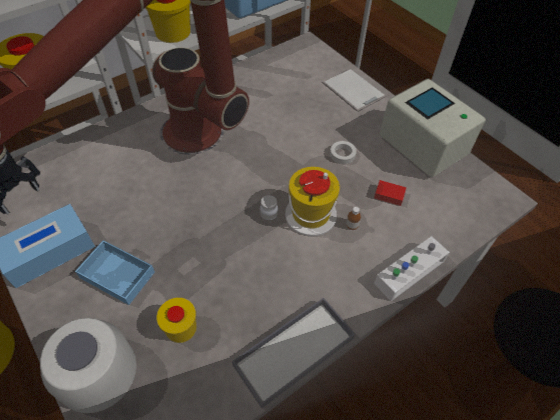

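View pics/ac.png

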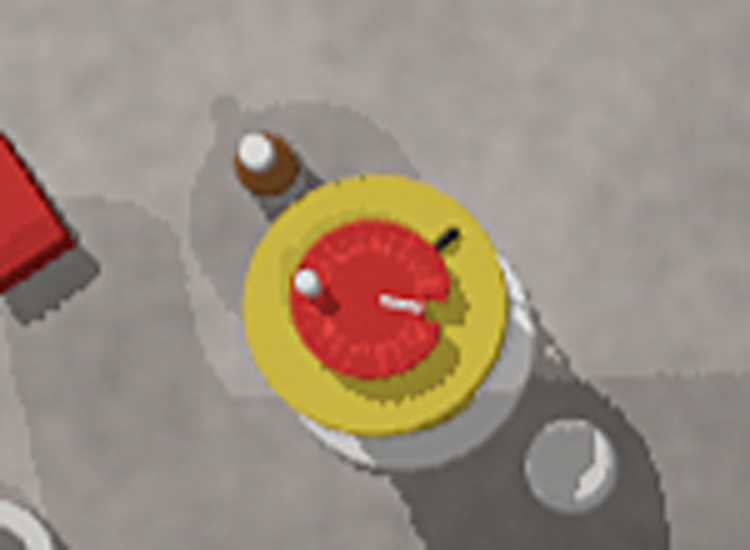

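View pics/bc.png

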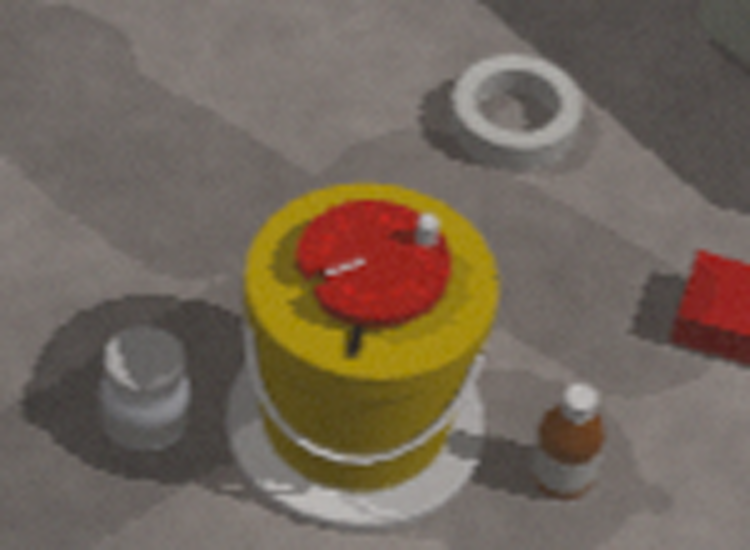

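The top view shows the tub lid around (225,211), the post at (211,206), the notch at (236,209) and the key at (240,198). The disc must turn counter-clockwise by roughly 50°. Next I'll measure this by segmentation.

```bash
cat > m.py <<'E'
from h import *
def meas(n,a,zd=.167,save=None,cen0=(.556,.115)):
    # rectify planes about cen0, 0.5mm/px
    c=get_calibration(n); s=0.0005; N=400
    out={}
    for nm,z in (("disc",zd),("key",.155),("post",zd+.018),("lid",.150)):
        g=np.array([[cen0[0]+(N/2-i)*s,cen0[1]+(N/2-j)*s,z] for i in (0,N) for j in (0,N)])
        src=np.float32([proj(c,p) for p in g]); dst=np.float32([[j,i] for i in (0,N) for j in (0,N)])
        H=cv2.getPerspectiveTransform(src,dst); out[nm]=cv2.warpPerspective(a,H,(N,N),flags=cv2.INTER_CUBIC)
    def w(cx,cy): return np.array([cen0[0]+(N/2-cy)*s,cen0[1]+(N/2-cx)*s])
    def big(m):
        k,l,st,ce=cv2.connectedComponentsWithStats(m.astype(np.uint8)); 
        if k<2: return None
        i=1+np.argmax(st[1:,4]); return l==i
    res={}
    h=cv2.cvtColor(out["disc"],cv2.COLOR_BGR2HSV).astype(int)
    red=((h[...,0]<10)|(h[...,0]>170))&(h[...,1]>150)&(h[...,2]>80); red=big(red)
    cnt=max(cv2.findContours(red.astype(np.uint8),0,1)[0],key=len)
    hull=cv2.convexHull(cnt); (cx,cy),r=cv2.minEnclosingCircle(hull); e=cv2.fitEllipse(hull)
    res["disc"]=(w(*e[0]),np.array(e[1])*s, w(cx,cy),r*s)
    h=cv2.cvtColor(out["lid"],cv2.COLOR_BGR2HSV).astype(int)
    yel=big((h[...,0]>18)&(h[...,0]<35)&(h[...,1]>120)&(h[...,2]>60))
    hull=cv2.convexHull(max(cv2.findContours(yel.astype(np.uint8),0,1)[0],key=len)); e=cv2.fitEllipse(hull)
    res["lid"]=(w(*e[0]),np.array(e[1])*s)
    if save:
        cv2.imwrite(save,np.hstack([cv2.resize(out[k],(400,400)) for k in ("disc","key")]))
    return res,out
if __name__=="__main__":
    for n in ("top","scene"):
        im=cv2.imread(f"pics/{n}0.png"); r,o=meas(n,im,save=f"pics/rect_{n}.png"); print(n,r)
E
python3 m.py
```

```text
top {'disc': (array([0.55101675, 0.11319183]), array([0.08940192, 0.09016393]), array([0.55137115, 0.11267686]), 0.04574335098266601), 'lid': (array([0.55034711, 0.11291222]), array([0.14775211, 0.15343788]))}
scene {'disc': (array([0.55634026, 0.1118374 ]), array([0.08865073, 0.09519118]), array([0.55625657, 0.11140051]), 0.04737406158447266), 'lid': (array([0.56985867, 0.0977998 ]), array([0.15050946, 0.20236919]))}
```

View pics/rect_top.png

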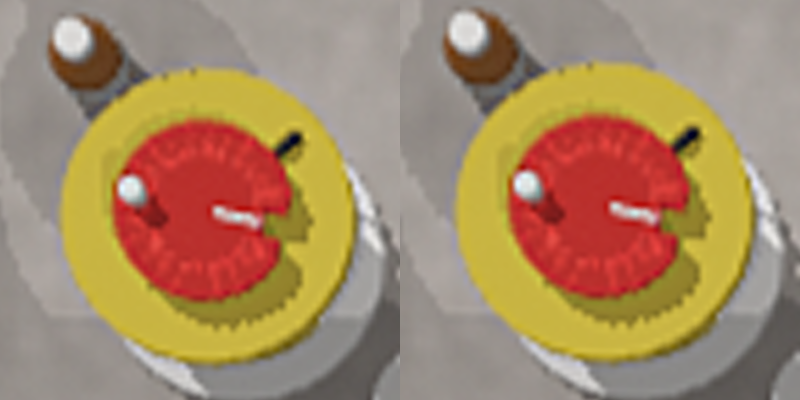

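View pics/rect_scene.png

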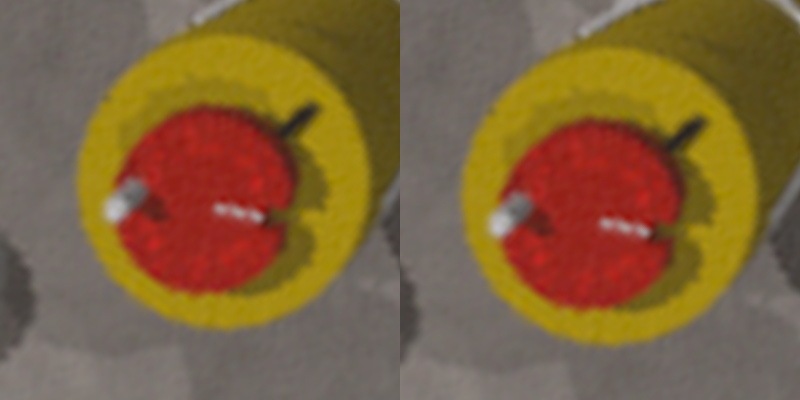

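```bash
python3 - <<'E'
from h import *
o=get_obs(); print(o["t"],np.round(R.from_rotvec(o["tool_rot"]).as_matrix(),3)); 
c=get_calibration("wrist"); M,p=pose(c); print(p-o["tool_pos"],np.round(M,3))
for n in ("small_tub","blue_tray","specimen_pot","amber_bottle"):
  pass
E
```

```text
0.5 [[-0.     0.945  0.327]
 [ 0.     0.327 -0.945]
 [-1.    -0.    -0.   ]]
[ 0.06800665  0.02260557 -0.03167311] [[ 0.327 -0.906 -0.268]
 [-0.945 -0.313 -0.093]
 [ 0.     0.284 -0.959]]
```

Emit:
carry_out([
  [[0,0,-0.5],[0.5,1,0.5],0],
  [[0,0,-0.5],[0.5,1,0.5],0],
  [[0,0,-0.5],[0.5,1,0],0],
  [[0,0,-0.5],[0.5,1,0],0],
  [[0,0,-0.5],[0.5,1,0],0],
  [[0,0,-0.5],[0.5,1,0],0],
  [[0,0,-0.3],[0.5,1,0],0],
  [[0,0,0],[0.5,1,0],0],
])

```text
t: 1.3
tool_pos: [0.2849, -0.4266, 0.4257]
tool_rot: [1.221, 1.2, -1.221]
contact_force: [0.7, 0.1, -1.2]
opening: -0.0002
```

Emit:
carry_out([
  [[0,0,0],[0.6,1,0],0],
  [[0,0,0],[0.6,1,0],0],
  [[0,0,0],[0.6,1,0],0],
  [[0,0,0],[0.6,1,0],0],
  [[0,0,0],[0.6,1,0],0],
  [[0,0,0],[0.6,1,0],0],
  [[0,0,0],[0.6,1,0],0],
  [[0,0,0],[0.6,1,0],0],
])

```text
t: 2.1
tool_pos: [0.3835, -0.2592, 0.4273]
tool_rot: [1.221, 1.195, -1.221]
contact_force: [-0.1, 0.1, -0.1]
opening: 0.0001
```

Emit:
carry_out([
  [[0,0,0],[0.6,1,0],0],
  [[0,0,0],[0.6,1,0],0],
  [[0,0,0],[0.6,1,0],0],
  [[0,0,0],[0.6,1,0],0],
  [[0,0,0],[0.6,1,0],0],
  [[0,0,0],[0.6,1,0],0],
  [[0,0,0],[0.6,1,0],0],
  [[0,0,0],[0.6,1,0],0],
])

```text
t: 2.9
tool_pos: [0.4823, -0.0915, 0.4292]
tool_rot: [1.221, 1.19, -1.219]
contact_force: [0.2, -0.2, -0.5]
opening: -0.0001
```

Emit:
carry_out([
  [[0,0,0],[0.5,1,0],0],
  [[0,0,0],[0.5,1,0],0],
  [[0,0,0],[0.5,1,0],0],
  [[0,0,0],[0.5,1,0],0],
  [[0,0,0],[0.5,1,0],0],
  [[0,0,0],[0.5,1,0],0],
  [[0,0,0],[0.5,1,0],0],
  [[0,0,0],[0.5,1,0],0],
])

```text
t: 3.7
tool_pos: [0.5649, 0.0761, 0.4305]
tool_rot: [1.221, 1.188, -1.217]
contact_force: [0.0, -0.2, 0.1]
opening: 0.0001
```

Emit:
carry_out([
  [[0,0,0],[0.5,1,0],0],
  [[0,0,0],[0.5,1,0],0],
  [[0,0,0],[0.5,1,0],0],
  [[0,0,0],[0,0,0],0],
])

```text
t: 4.1
tool_pos: [0.5964, 0.1408, 0.4306]
tool_rot: [1.22, 1.189, -1.214]
contact_force: [-0.3, -0.7, -0.8]
opening: -0.0003
```

```bash
python3 - <<'E'
from h import *
o=get_obs(); print(o["t"],o["tool_pos"],np.round(R.from_rotvec(o["tool_rot"]).as_matrix(),3)); 
c=get_calibration("wrist"); print(c["fx"],c["position"])
im,D=get_image("wrist"); cv2.imwrite("pics/w1.png",im); np.save("w1d.npy",D); np.save("w1c.npy",c,allow_pickle=True)
for q,z in (("notch",.167),("post",.185),("disc_center",.167),("key",.157)):
    for e in tip_of("wrist",q)[:2]: print(q,e["p"],e["centre"],at_z(c,e["centre"],z))
E
```

```text
4.1 [0.59640889 0.14079284 0.43064438] [[ 0.012  1.    -0.014]
 [-0.007 -0.014 -1.   ]
 [-1.     0.012  0.007]]
320.6743627223567 [0.66874118 0.13861656 0.39978777]
notch 0.69 [361.3, 280.5] [0.54131964 0.07464659 0.167     ]
post 0.82 [271.6, 270.3] [0.56069936 0.14619633 0.185     ]
disc_center 0.79 [310.8, 270.5] [0.55091831 0.11553479 0.167     ]
key 0.92 [349.3, 233.2] [0.57836897 0.08385073 0.157     ]
```

View pics/w1.png

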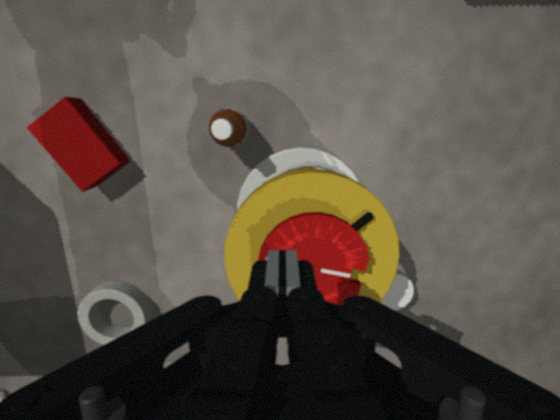

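The wrist view shows the key at (361,223) and the post hidden behind the closed fingers. The fingers stand 20 mm clear on its +x side. I'll descend there, then push along -x.

Emit:
carry_out([
  [[0,0,0],[0,0,-1],0],
  [[0,0,0],[0,0,-1],0],
  [[0,0,0],[0,0,-1],0],
  [[0,0,0],[0,0,-0.9],0],
  [[0,0,0],[0,0,0],0],
])

```text
t: 4.85
tool_pos: [0.5945, 0.1339, 0.353]
tool_rot: [1.228, 1.18, -1.218]
contact_force: [0.5, -0.9, -0.5]
opening: -0.0002
```

```bash
python3 - <<'E'
from h import *
o=get_obs(); print(o["t"],o["tool_pos"])
for n in ("scene","wrist"):
  im,D=get_image(n); cv2.imwrite(f"pics/d_{n}.png",im if n=="wrist" else cv2.resize(im[130:240,240:390],None,fx=5,fy=5,interpolation=cv2.INTER_CUBIC))
E
```

```text
4.85 [0.59447991 0.13393556 0.35301658]
```

View pics/d_scene.png

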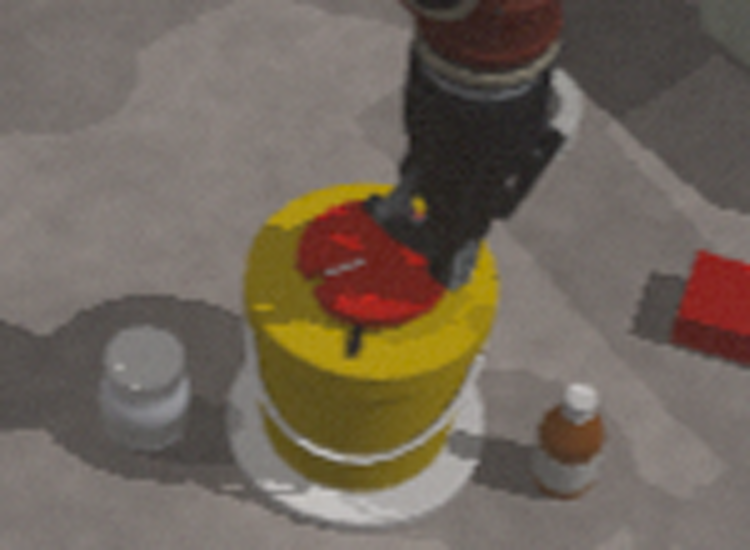

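View pics/d_wrist.png

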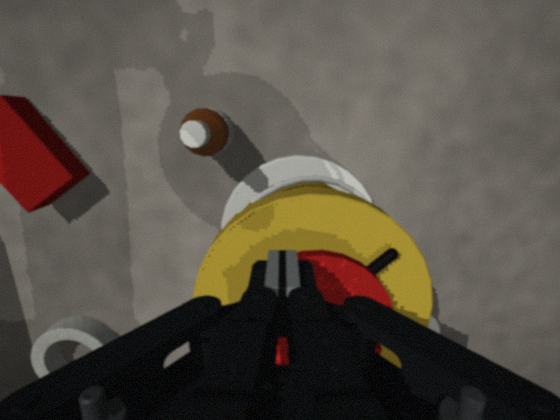

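Emit:
carry_out([
  [[0,0,0],[0,0.5,-0.2],0],
  [[0,0,0],[0,0.15,-0.15],0],
  [[0,0,0],[0,0,0],0],
])

```text
t: 5.25
tool_pos: [0.5962, 0.148, 0.3531]
tool_rot: [1.235, 1.173, -1.209]
contact_force: [-0.1, 0.3, 0.2]
opening: 0.0001
```

Emit:
carry_out([
  [[0,0,0],[0,0,-0.35],0],
  [[0,0,0],[0,-0.1,0],0],
])

```text
t: 5.45
tool_pos: [0.5964, 0.1466, 0.3467]
tool_rot: [1.235, 1.172, -1.207]
contact_force: [-1.0, 0.4, -0.4]
opening: -0.0002
```

```bash
python3 - <<'E'
from h import *
o=get_obs(); M=R.from_rotvec(o["tool_rot"]).as_matrix(); print(o["t"],o["tool_pos"],np.round(M,3),o["tool_pos"]+M[:,0]*.173,o["contact_force"])
E
```

```text
5.45 [0.59642905 0.14655776 0.34667172] [[ 0.029  0.999 -0.022]
 [-0.007 -0.022 -1.   ]
 [-1.     0.03   0.006]] [0.60151093 0.14540392 0.17375022] [-0.98198032  0.43433365 -0.40632078]
```

Emit:
carry_out([
  [[0,0.3,0],[-0.3,0,0],0],
  [[0,0,0],[-0.5,0,0],0],
  [[0,0,0],[-0.4,0,0],0],
])

```text
t: 5.75
tool_pos: [0.5718, 0.1464, 0.347]
tool_rot: [1.222, 1.195, -1.229]
contact_force: [3.9, 2.4, -0.3]
opening: 0.0001
```

```bash
cat >> h.py <<'E'
def st():
    o=get_obs(); M=R.from_rotvec(o["tool_rot"]).as_matrix(); print(o["t"],np.round(o["tool_pos"],4),np.round(M[:,0],3),"tip",np.round(o["tool_pos"]+M[:,0]*.173,4),"F",np.round(o["contact_force"],1))
E
python3 -c "
from h import *
st()"
```

```text
5.75 [0.5718 0.1464 0.347 ] [-0.001 -0.005 -1.   ] tip [0.5717 0.1455 0.174 ] F [ 3.9  2.4 -0.3]
```

Emit:
carry_out([
  [[0,0,0],[-0.4,0,0],0],
  [[0,0,0],[-0.4,0,0],0],
  [[0,0,0],[0,0,0],0],
])

```text
t: 6.05
tool_pos: [0.5535, 0.1461, 0.3475]
tool_rot: [1.222, 1.192, -1.227]
contact_force: [-0.1, -0.5, -0.1]
opening: 0.0
```

```bash
python3 - <<'E'
from h import *
st()
for n in ("scene","wrist"):
  c=get_calibration(n); im,D=get_image(n); cv2.imwrite(f"pics/e_{n}.png",im if n=="wrist" else cv2.resize(im[130:240,240:390],None,fx=5,fy=5,interpolation=cv2.INTER_CUBIC))
  for q,z in (("notch",.167),("post",.185),("disc_center",.167),("key",.157)):
    for e in tip_of(n,q)[:1]: print(n,q,e["p"],e["centre"],at_z(c,e["centre"],z))
E
```

```text
6.05 [0.5535 0.1461 0.3475] [ 0.002 -0.007 -1.   ] tip [0.554  0.145  0.1745] F [-0.1 -0.5 -0.1]
scene notch 0.83 [312.8, 192.4] [0.58444981 0.08380601 0.167     ]
scene post 0.89 [319.8, 169.0] [0.53877115 0.14515816 0.185     ]
scene disc_center 0.76 [315.9, 178.1] [0.54805172 0.12477281 0.167     ]
scene key 0.84 [314.9, 196.6] [0.59414535 0.08463368 0.157     ]
wrist notch 0.6 [418.5, 229.8] [0.57019043 0.07647125 0.167     ]
wrist post 0.3 [395.2, 206.8] [0.58768827 0.09552782 0.185     ]
wrist disc_center 0.61 [342.6, 265.9] [0.55150982 0.11343205 0.167     ]
wrist key 0.95 [397.0, 207.6] [0.57890701 0.08427955 0.157     ]
```

View pics/e_scene.png

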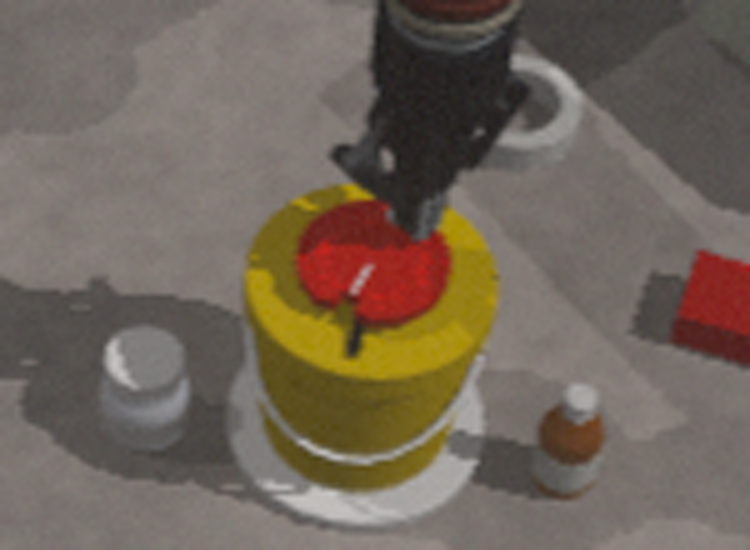

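View pics/e_wrist.png

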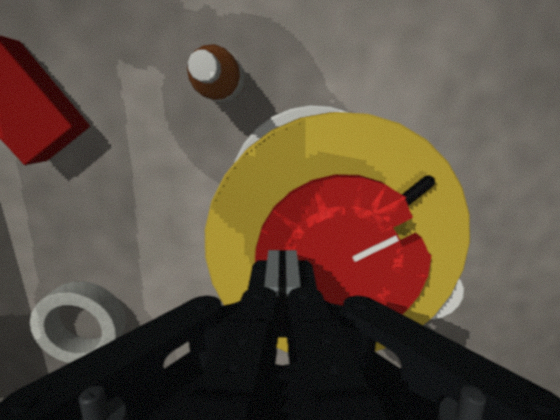

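```bash
cat > ang.py <<'E'
from h import *
import sys
C=np.array([.552,.1138])
def run(tag):
    c=get_calibration("wrist"); st(); im,D=get_image("wrist"); cv2.imwrite(f"pics/{tag}.png",im)
    h=cv2.cvtColor(im,cv2.COLOR_BGR2HSV).astype(int)
    def comp(m,lo,name,zz):
        k,l,s,ce=cv2.connectedComponentsWithStats(m.astype(np.uint8))
        for i in range(1,k):
            if s[i,4]<lo: continue
            ys,xs=np.where(l==i); P=np.array([at_z(c,(x,y),zz)[:2] for x,y in zip(xs,ys)])
            m0=P.mean(0); u,sv,vt=np.linalg.svd(P-m0); d=vt[0]
            if np.linalg.norm(m0-C)>.06 : continue
            if d@(m0-C)<0: d=-d
            ext=(P-m0)@d
            print(name,s[i],"mean",m0,"dir",np.degrees(np.arctan2(d[1],d[0])),"len",np.ptp(ext),"wid",np.ptp((P-m0)@[-d[1],d[0]]),
              "radial ang",np.degrees(np.arctan2(*(m0-C)[::-1])))
            print("   line offset from C:",(C-m0)@np.array([-d[1],d[0]]))
    roi=np.zeros(h.shape[:2],bool); roi[100:330,310:500]=1
    comp(roi&(h[...,1]<90)&(h[...,2]>150),40,"white",.167)
    comp(roi&(h[...,2]<70)&(h[...,1]<140),40,"dark",.155)
    # disc centre
    red=((h[...,0]<10)|(h[...,0]>170))&(h[...,1]>150)&(h[...,2]>60)
    ys,xs=np.where(red); 
    cnt=max(cv2.findContours(red.astype(np.uint8),0,1)[0],key=cv2.contourArea)[:,0]
    P=np.array([at_z(c,p,.167)[:2] for p in cnt if p[1]<250])
    from scipy.optimize import least_squares
    f=least_squares(lambda v:np.hypot(*(P-v).T)-.045,C,loss="cauchy",f_scale=.0005); print("disc centre fit",f.x)
    x=cv2.resize(im[140:290,310:460],None,fx=4,fy=4,interpolation=cv2.INTER_CUBIC); cv2.imwrite(f"pics/{tag}c.png",x)
run(sys.argv[1])
E
python3 ang.py f1
```

```text
6.55 [0.5547 0.1464 0.3473] [ 0.002 -0.006 -1.   ] tip [0.5551 0.1454 0.1743] F [0.4 0.5 0.1]
white [352 236  46  26 322] mean [0.56081286 0.09759443] dir -62.725556671287634 len 0.02410409942639722 wid 0.0036625235865419842 radial ang -61.46190442667749
   line offset from C: -0.0004068108350634954
dark [404 177  30  27 343] mean [0.58812818 0.07305915] dir -48.474472494405745 len 0.016658758293330522 wid 0.006659664155051043 radial ang -48.4340223380037
   line offset from C: -3.8442745240573756e-05
dark [ 310  264  124   66 2845] mean [0.51467    0.10254211] dir -103.87246340169234 len 0.08093884693872658 wid 0.04069735866452315 radial ang -163.21786423668425
   line offset from C: 0.03354194498279985
disc centre fit [0.55320456 0.11457985]
```

View pics/f1c.png

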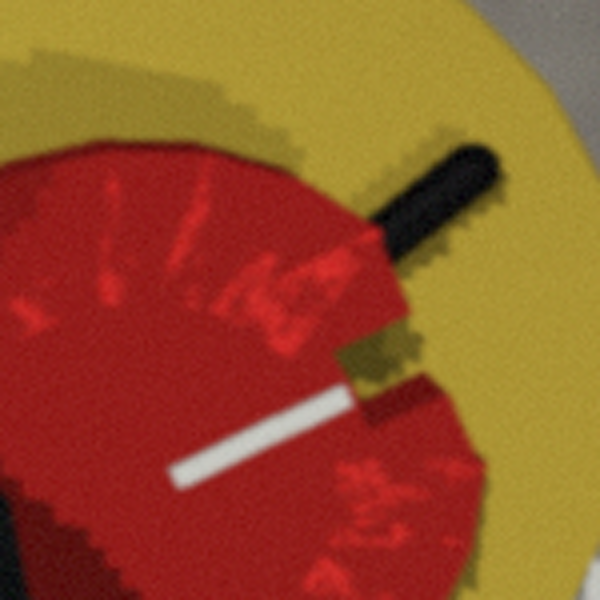

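About 14° of turn is left, which is roughly 6.8 mm more of -x.

Emit:
carry_out([
  [[0,0,0],[-0.28,0,0],0],
  [[0,0,0],[0,0,0],0],
])

```text
t: 6.8
tool_pos: [0.5494, 0.1458, 0.3476]
tool_rot: [1.223, 1.189, -1.226]
contact_force: [0.4, 0.4, -0.6]
opening: 0.0005
```

```bash
python3 ang.py f2
```

```text
6.8 [0.5494 0.1458 0.3476] [ 0.005 -0.007 -1.   ] tip [0.5503 0.1446 0.1746] F [ 0.4  0.4 -0.6]
white [350 221  44  30 322] mean [0.56303789 0.09859876] dir -55.19487230213977 len 0.02416470499913554 wid 0.003581246858589825 radial ang -54.0159318686735
   line offset from C: -0.00038652027961268674
dark [400 168  33  29 397] mean [0.58754746 0.07380121] dir -49.32412044784315 len 0.01835904473845921 wid 0.006497181587874936 radial ang -48.37207763445944
   line offset from C: -0.000889128062262115
dark [ 310  264  149   66 3075] mean [0.50921634 0.09828846] dir -102.11521464616901 len 0.09486272852566863 wid 0.040985734232582144 radial ang -160.07150247413526
   line offset from C: 0.03857522382455669
disc centre fit [0.5529611  0.11419318]
```

Emit:
carry_out([
  [[0,0,0],[-0.18,0,0],0],
  [[0,0,0],[0,0,0],0],
])

```text
t: 7.05
tool_pos: [0.546, 0.1454, 0.3478]
tool_rot: [1.224, 1.186, -1.225]
contact_force: [0.7, -0.5, 0.4]
opening: -0.0004
```

```bash
python3 ang.py f3
```

```text
7.05 [0.546  0.1454 0.3478] [ 0.007 -0.009 -1.   ] tip [0.5473 0.1439 0.1748] F [ 0.7 -0.5  0.4]
white [348 210  41  35 318] mean [0.56441509 0.09993693] dir -49.018034778458386 len 0.02370925095124341 wid 0.003521269102535818 radial ang -48.15391549402277
   line offset from C: -0.000280655104674829
dark [394 162  38  36 451] mean [0.58636749 0.07495013] dir -47.33709115631091 len 0.02425397760774929 wid 0.006664235422544067 radial ang -48.503284861895004
   line offset from C: 0.0010556731265205892
dark [ 310  264  148   66 3121] mean [0.50609073 0.09708128] dir -101.673421516599 len 0.0942058958254555 wid 0.04103919855186719 radial ang -159.98995538284427
   line offset from C: 0.04157696532010797
disc centre fit [0.55281942 0.1141177 ]
```

View pics/f3c.png

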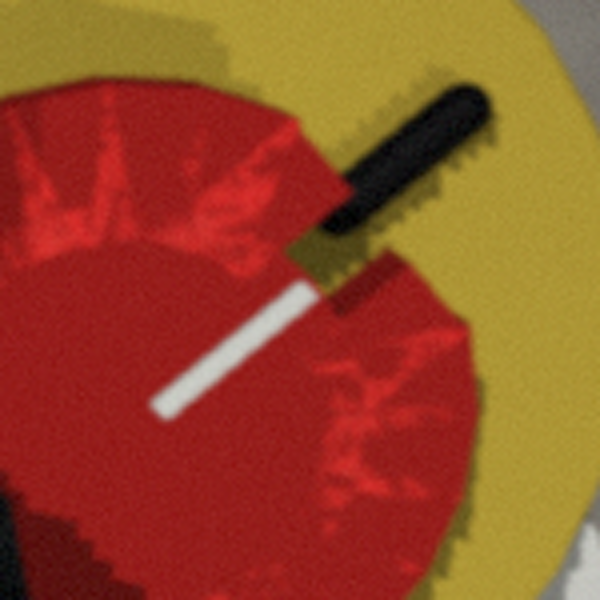

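Notch and key now agree to about 1°. I'll back off in +x, rise, and check again before pressing.

Emit:
carry_out([
  [[0,0,0],[0.5,0,0],0],
  [[0,0,0],[0.5,0,0.3],0],
  [[0,0,0],[0,0,1],0],
  [[0,0,0],[0,0,1],0],
  [[0,0,0],[0,0,0],0],
])

```text
t: 7.6
tool_pos: [0.5685, 0.1464, 0.3948]
tool_rot: [1.223, 1.193, -1.228]
contact_force: [0.8, 0.4, -0.1]
opening: -0.0003
```

```bash
python3 ang.py f4; python3 - <<'E'
from h import *
im,D=get_image("scene"); cv2.imwrite("pics/g_s.png",cv2.resize(im[130:240,240:390],None,fx=5,fy=5,interpolation=cv2.INTER_CUBIC))
E
```

```text
7.6 [0.5685 0.1464 0.3948] [ 0.001 -0.005 -1.   ] tip [0.5687 0.1455 0.2218] F [ 0.8  0.4 -0.1]
white [335 221  31  26 187] mean [0.56452905 0.09983147] dir -49.2743279247723 len 0.02371016628621299 wid 0.0035939465861916636 radial ang -48.10954161120391
   line offset from C: -0.00038143882199973694
dark [369 184  30  27 248] mean [0.58618687 0.07511781] dir -47.67454601561897 len 0.024511275793005532 wid 0.006252850972539463 radial ang -48.53012729580129
   line offset from C: 0.0007708599203508845
disc centre fit [0.55328748 0.11397868]
```

View pics/f4.png

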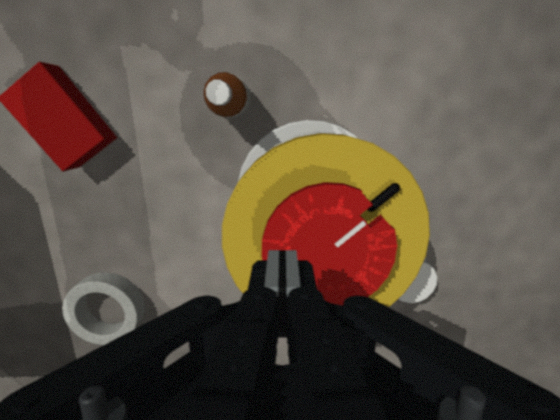

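View pics/g_s.png

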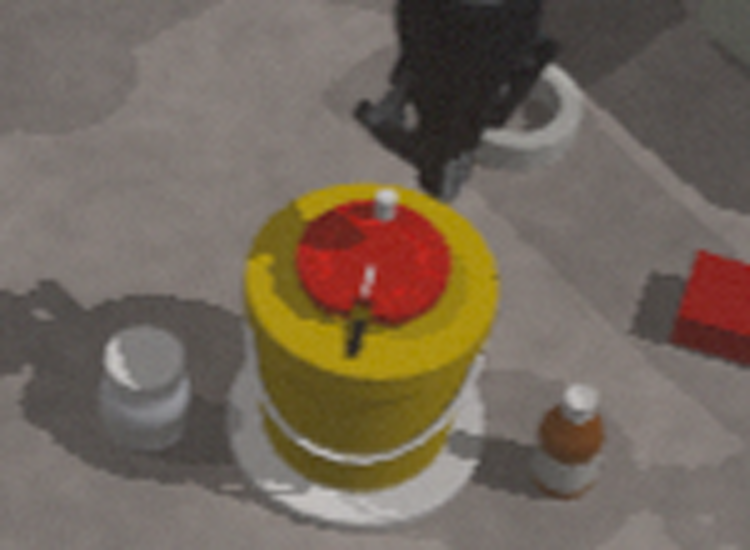

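Both views show the notch and white line pointing at the key: wrist (350,232) toward (385,197). Next I'll move over the disc centre and press.

Emit:
carry_out([
  [[0,0,0],[-0.3,-0.8,0],0],
  [[0,0,0],[-0.3,-0.8,0],0],
  [[0,0,0],[0,0,0],0],
  [[0,0,0],[0,0,-1],0],
  [[0,0,0],[0,0,-0.7],0],
  [[0,0,0],[0,0,0],0],
])

```text
t: 8.3
tool_pos: [0.5531, 0.1098, 0.3514]
tool_rot: [1.218, 1.2, -1.239]
contact_force: [0.8, 0.6, -0.0]
opening: 0.0002
```

```bash
python3 -c "
from h import *
st()"
```

```text
8.3 [0.5531 0.1098 0.3514] [-0.011 -0.006 -1.   ] tip [0.5513 0.1087 0.1784] F [ 0.8  0.6 -0. ]
```

Emit:
carry_out([
  [[0,0,0],[0,0,-0.3],0],
  [[0,0,0],[0,0,-0.3],0],
  [[0,0,0],[0,0,-0.15],0],
])

```text
t: 8.6
tool_pos: [0.5534, 0.1098, 0.3371]
tool_rot: [1.218, 1.2, -1.238]
contact_force: [-3.0, -0.4, 5.4]
opening: -0.0003
```

Emit:
carry_out([
  [[0,0,0],[0,0,-0.15],0],
])

```text
t: 8.7
tool_pos: [0.5534, 0.1099, 0.3349]
tool_rot: [1.218, 1.2, -1.238]
contact_force: [-4.1, -0.2, 5.3]
opening: 0.0001
```

Emit:
carry_out([
  [[0,0,0],[0,0,-0.15],0],
])

```text
t: 8.8
tool_pos: [0.5535, 0.1099, 0.3325]
tool_rot: [1.217, 1.2, -1.238]
contact_force: [-4.3, -1.6, 5.4]
opening: -0.0001
```

Emit:
carry_out([
  [[0,0,0],[0,0,-0.1],0],
])

```text
t: 8.9
tool_pos: [0.5536, 0.11, 0.3323]
tool_rot: [1.217, 1.2, -1.238]
contact_force: [-7.4, -0.9, 13.1]
opening: 0.0
```

Emit:
carry_out([
  [[0,0,0],[0,0,-0.1],0],
])

```text
t: 9.0
tool_pos: [0.5537, 0.1101, 0.3323]
tool_rot: [1.216, 1.2, -1.239]
contact_force: [-8.0, -2.4, 11.2]
opening: -0.0004
```

Emit:
carry_out([
  [[0,0,0],[0,0,-0.2],0],
  [[0,0,0],[0,0,-0.2],0],
])

```text
t: 9.2
tool_pos: [0.554, 0.1103, 0.3321]
tool_rot: [1.214, 1.2, -1.24]
contact_force: [-13.3, -1.8, 19.5]
opening: 0.0001
```

Emit:
carry_out([
  [[0,0,0],[0,0,0.5],0],
  [[0,0,0],[0,0,1],0],
  [[0,0,0],[0,0,1],0],
  [[0,0,0],[0.5,0.5,1],0],
  [[0,0,0],[1,0.5,1],0],
  [[0,0,0],[1,0.5,0],0],
  [[0,0,0],[0,0,0],0],
])

```text
t: 9.9
tool_pos: [0.6058, 0.1419, 0.4276]
tool_rot: [1.22, 1.195, -1.231]
contact_force: [-0.9, -0.1, 0.6]
opening: -0.0002
```

```bash
python3 ang.py k1; python3 - <<'E'
from h import *
im,D=get_image("scene"); cv2.imwrite("pics/k_s.png",cv2.resize(im[130:240,240:390],None,fx=5,fy=5,interpolation=cv2.INTER_CUBIC))
c=get_calibration("wrist"); im,D=get_image("wrist"); cv2.imwrite("pics/k_w.png",im)
for nm,pts in {"disc":[(.545,.10),(.558,.125),(.55,.09),(.56,.1)],"lid":[(.61,.114),(.56,.054),(.60,.15)]}.items():
    z=.159 if nm=="disc" else .15
    for p in pts:
        q=proj(c,(*p,z)); print(nm,q.round(),at_d(c,q,D))
E
```

```text
9.9 [0.6058 0.1419 0.4276] [-0.002 -0.007 -1.   ] tip [0.6054 0.1408 0.2546] F [-0.9 -0.1  0.6]
white [320 248  25  20 124] mean [0.56859544 0.10107014] dir -48.94564545816698 len 0.023087510910873306 wid 0.0035288063365210252 radial ang -37.49072593850714
   line offset from C: -0.00415375208426166
dark [348 220  27  22 184] mean [0.58576447 0.07586299] dir -49.29136772408617 len 0.024347520996333707 wid 0.005950279430251571 radial ang -48.33047131542348
   line offset from C: -0.0008516886347542177
disc centre fit [0.55672091 0.11429427]
disc [330. 278.] [0.54437137 0.09981651 0.15786833]
disc [300. 264.] [0.61033305 0.13090421 0.26355384]
disc [342. 272.] [0.54968303 0.08987874 0.15840681]
disc [330. 261.] [0.55998465 0.09999494 0.15896881]
lid [312. 199.] [0.60964057 0.11386817 0.14867099]
lid [384. 255.] [0.55975636 0.05382345 0.14948605]
lid [267. 212.] [0.59955223 0.15006821 0.14856101]
```

View pics/k_w.png

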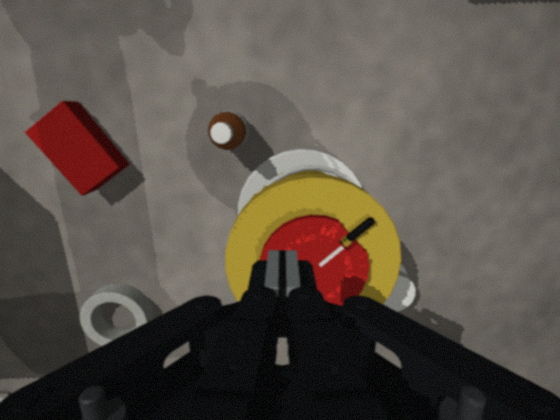

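View pics/k_s.png

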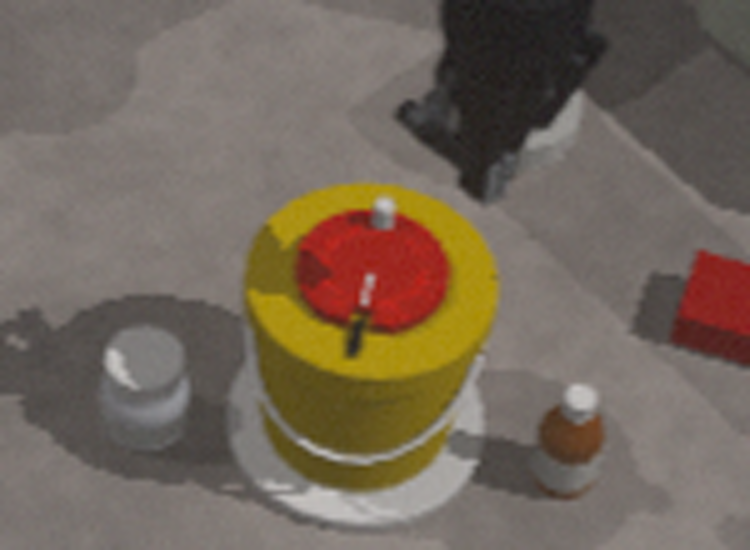

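The views show the disc seated with the key in its notch (wrist view, about (360,230)). By depth its top is about 9 mm above the lid, where fully home should be, and the bystanders have not moved.

```bash
python3 -c "
from station import *
print(finish_job())"
```

```text
the job is handed in; nothing more can be done
None
```

The large tub is closed: the red disc's notch is over the key and the disc is fully home on the lid. I handed the job in at about 10 s, and no verdict was reported.

- **Turning:** with the gripper shut, I pushed the white post along -x. This turned the disc counter-clockwise by about 56°, in steps checked with the wrist camera. Before pressing, notch and key agreed to within about 1.5° (roughly 1 mm sideways).
- **Pressing:** I pressed near the disc's centre. The force stayed at about 5 N (the drag) over the key, then rose at the hard stop with the fingertip at a height of 159 mm. I finished at about 20 N and lifted straight off.
- **Last checks:** depth readings put the disc's top at about 158–159 mm and the lid at about 149 mm, so the disc stands about 9 mm above the lid, as it should when home. White line and key agreed to 0.3°, and the arm was clear. The bottle, pot, carton and tape near the tub looked unmoved in the last pictures; the small tub and tray were outside those views, and the arm was never near them after the start.
- **A check that disagreed:** in the last angle check, the disc centre and the line's offset came out 3–4 mm off. That script still assumed the disc at its waiting height of 167 mm, and such a shift is expected once the disc is down.

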